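Change the grinding wheel on the upright spindle

ROBOT

A 7-joint arm with a two-finger parallel gripper is mounted at the origin on the work surface. World frame = base frame: x ahead of the robot, y to its left, z up, the work surface at z = 0. Lengths are in m, angles in rad, forces in N, time in s.
With the tool pointing down it reaches from about 0.425 to 0.875 m from the base axis. Payload 4.7 kg.
Tool frame: the origin (TCP) lies midway between the tips of the shut fingers; the grasp point (between the pads) lies 19 mm behind it; z points along the fingers, y is the direction in which the jaws open and shut (so a half turn about z gives the same grasp; the last joint's range is limited). The gripper opens to 87 mm and grips with 3 to 60 N. Pads are 19 mm wide; open, the fingers measure 117 mm over their backs; the gripper's body (75 mm by 190 mm) begins 51 mm behind the grasp point.
Start: joints at [1.339, 0.321, -0.07, 1.45, 0.023, 1.371, -0.057], TCP at [0.158, -0.63, 0.223] pointing down, gripper open.
Joint ranges: [-2.86, 2.86], [-0.3, 2.09], [-1.38, 1.24], [0.06, 2.45], [-1.56, 4.7], [0.09, 2.05], [-2.69, 2.69]. Speed limits (rad/s): [2.57, 2.57, 3.14, 3.14, 3.14, 3.14, 3.14].

INTERFACE

Orientations are given as a rotation vector (axis times angle).
In Python, from bench import get_state, eyes, job gives the robot as it stands. The module is installed in compiled form; this text tells all that it offers.
- The arm moves only by the shell command python3 -m jog 'ROWS' [FORCE]. ROWS is JSON, a list that holds one entry, the list of rows, each a list of 5 numbers: the opening, from 0 (shut) to 1 (fully open), then the shift along the tool's x, y, z in units of 40 mm (1.0 is 40 mm), then the turn about the tool's z in units of 5 degrees (1.0 is 5 degrees). In form: [[[jaw, dx, dy, dz, turn], ...]]. A call has 1 to 10 rows; each row shifts and turns the commanded pose from where the row before left it, along the tool's axes as they then stand; what a row does not reach is not made up. A row lasts 1/8 s, in which the tool goes at most 62.5 mm and 10.7 degrees, less where a joint would pass 70% of its speed; a pose out of reach is approached as far as the arm can. A call is refused whole if a number of a shift passes 1 or a number of a turn 1, either way. A call with a gripper value outside its range is refused whole. The fingers move at their own pace and stop on an object; FORCE is the grip in N (left out, the last holds). Time passes only in rows, so rows that do not move let the fingers close. It gives the time, the measured TCP pose, the force and the opening at its end, in the units of the state.
- get_state(): the state, without advancing time (a new reading comes with each control period).
- eyes.get_image(name): name is "scene" or "top"; returns (picture, depth): 480x640x3 uint8, red, green, blue; 480x640 float32, m along the optical axis (not along the pixel's ray), 0 where there is no reading.
- eyes.camera_params(name): a dict with "camera_matrix" (3x3 intrinsics, pixels), "k1" (the pictures are not rectified: a ray, as slopes to the right and down, at radius r is drawn at 1 + k1 r^2 times it, then the intrinsics apply), "pose" (4x4, takes a point from camera to world coordinates). Camera axes: x right, y down, z forward; pixel columns grow to the right and rows downward; lengths in m; the calibration is good to about 2 mm. A picture is of the moment at which its call begins. camera_params takes no time and is no camera call.
- job.close_job(): hands the job in, once; it reports no verdict.
The state is a dict: "time": time; "joint_positions": joint angles; "qd": joint speeds; "joint_torque": joint torques, N m; "position": TCP position; "tool_rot": TCP orientation; "ft_force": force on the tool from outside, world axes, zero at the start; "torque": the same for the moment, N m; "grip_width": opening from 0.0 (shut) to 1.0 (fully open).
Only numpy, scipy, OpenCV 4.12 (cv2) and the standard library are available. Lean on these libraries where they do the work, as an engineer would, in place of code of your own. Each camera call takes 0.05 s, during which the arm holds its last target. There are 200 camera calls.

TASK

Change the grinding wheel: first lift the small worn wheel off the upright spindle and leave it on the sloping rack, lying flat and slid right down against the stop. Then build up the spindle from the bottom: the new wheel first, then the flange with its wide disc downwards, then the plain collar on top, each sitting fully home. Grinding wheels are brittle, so set the new one down rather than dropping it, and leave the oil bottle, the tin and the spanner where they stand.

Things in the scene. Friction and masses are not known exactly. Their poses are not given: they have to be found in the camera images.
- seat (a point): Wheel stand: fixed blue base plate 100 x 100 x 16 mm with a steel pedestal, diameter 36 mm, whose flat top is the seat, 50 mm above the bench. From it rises a smooth spindle, diameter 14 mm, its top 58 mm above the seat (last 6 mm tapered). This point is the centre of the seat, at the foot of the spindle; z up. The worn wheel sits on it at the start.
- rack_stop (a point): Fixed grey rack: an open, slippery bare-steel slope, 98 mm wide, 150 mm long, falling at 25 degrees to a stop at its low end (20 mm high, square to the slope); 8 mm lips along both sides. Flat things let go on it slide down by themselves. This point: where slope meets stop, mid-width, 30 mm above the bench. Its axes are level: x points downhill (the slope rises towards -x), z up.
- worn_wheel_mid (a point): The worn grinding wheel: a plain grey stone ring, outside diameter 46 mm, bore 19 mm, 20 mm thick, the smaller of the two wheels. At the start it lies flat on the seat, round the spindle. This point is its centre, half-way up; z is its axis.
- new_wheel_mid (a point): The new grinding wheel: a plain grey stone ring, outside diameter 64 mm, bore 19 mm, 20 mm thick, lying flat on the bench. This point is its centre, half-way up; z is its axis.
- flange_mid (a point): The steel flange, shaped like a top hat: a disc of diameter 56 mm, 8 mm thick, at the bottom, and on it a round hub of diameter 28 mm, 16 mm high; 24 mm high in all, bore 19 mm right through. It lies disc down on the bench. This point is on its axis, half-way up (12 mm above its underside), within the hub; z points from the disc to the hub.
- collar_mid (a point): The steel collar: a plain ring of diameter 34 mm, 22 mm high, bore 19 mm, lying flat on the bench. It simply slips onto the spindle (nothing to screw). This point is its centre, half-way up; z is its axis.
- oil_mid (a point): Bystander: a white plastic oil bottle with black cap, diameter 56 mm, 130 mm high, standing. This point is its centre, half-way up.
- tin_mid (a point): Bystander: an empty open metal tin, 72 mm across, 55 mm high, standing. This point is its centre, half-way up.
- spanner_mid (a point): Bystander: a steel spanner about 146 mm long, 8 mm thick and up to 27 mm wide, lying flat. This point is its middle; x runs along it.
Mind the look-alikes: they are no part of the job. What is shaped like the part that bears worn_wheel_mid but purple or turquoise is not meant.

How it is judged:
On the way, in this order (a step that is already met when the one before it is completed fails the run):
1. the worn wheel lies on the rack against the stop, let go (x of worn_wheel_mid in the frame of rack_stop between -0.028 and -0.008 m and y of worn_wheel_mid in the frame of rack_stop between -0.035 and 0.035 m and z of worn_wheel_mid in the frame of rack_stop between 0.01 and 0.027 m and linear speed of worn_wheel below 0.02 m/s and contact force between worn_wheel and the fingers below 0.05 N), for 0.2 s.
2. the new wheel sits home on the seat, let go, the worn wheel still against the stop (all of step 1 and z of new_wheel_mid in the frame of seat between 0.007 and 0.013 m and horizontal distance between new_wheel_mid and seat below 0.006 m and linear speed of new_wheel below 0.02 m/s and contact force between new_wheel and the fingers below 0.05 N), for 0.2 s.
3. the flange sits disc down on the new wheel, let go (z of flange_mid in the frame of seat between 0.029 and 0.035 m and horizontal distance between each of flange_mid, new_wheel_mid and seat below 0.006 m and angle between flange_mid's own z axis and vertical below 0.1 rad and linear speed of each of flange, new_wheel below 0.02 m/s and contact force between each of flange, new_wheel and the fingers below 0.05 N and z of new_wheel_mid in the frame of seat between 0.007 and 0.013 m), for 0.2 s.
4. the collar sits on the flange, let go (all of step 3 and z of collar_mid in the frame of seat between 0.052 and 0.058 m and horizontal distance between collar_mid and seat below 0.006 m and linear speed of collar below 0.02 m/s and contact force between collar and the fingers below 0.05 N), for 0.2 s.
At the end, for the whole second after the job is handed in: Worn wheel on the slope, touching the stop within about 10 mm. On the spindle, centred within 6 mm and within 3 mm of fully home: new wheel on the seat, flange disc down on it, collar on top. All let go and at rest (all of step 1 and all of step 4).
It fails at once if the new wheel was dropped (it fell free, faster than 0.7 m/s) (linear speed of new_wheel above 0.7 m/s and contact force between new_wheel and the fingers below 0.05 N).
It fails at once if the oil bottle was moved by more than 30 mm or knocked over (distance of oil_mid from where it was at the start of the episode above 0.03 m or angle between oil_mid's own z axis and vertical above 0.5 rad).
It fails at once if the tin was moved by more than 30 mm or knocked over (distance of tin_mid from where it was at the start of the episode above 0.03 m or angle between tin_mid's own z axis and vertical above 0.5 rad).
It fails at once if the spanner was moved by more than 30 mm or knocked over (distance of spanner_mid from where it was at the start of the episode above 0.03 m or angle between spanner_mid's own z axis and vertical above 0.5 rad).
It also fails if it takes over 109 s, if anything falls off the work surface, if the arm or the gripper's body presses on something with over 40 N, if the wrist force passes 120 N, or if a joint passes its speed limit or range.

## Working session

There is one attempt and no reset: what is moved stays moved. The work goes in short steps, Python scripts to look and compute and a shell command to move; the robot and the scene stay as the last step left them, time stands still between calls to the robot, and variables do not carry over. Pictures are saved under pics/ and viewed, about 12 in all and at most 16, crops included, and the job is handed in when it is done.

```bash
mkdir -p pics
cat > h.py <<'E'
import numpy as np, cv2
from bench import get_state, eyes, job
from scipy.spatial.transform import Rotation as R
def cloud(name):
    im,d=eyes.get_image(name); p=eyes.camera_params(name)
    K=np.array(p["camera_matrix"]);k1=p["k1"];T=np.array(p["pose"])
    v,u=np.mgrid[0:480,0:640].astype(np.float32)
    pts=np.stack([u.ravel(),v.ravel()],1)[:,None]
    n=cv2.undistortPoints(pts,K,np.array([k1,0,0,0.]))[:,0]
    z=d.ravel()
    c=np.c_[n*z[:,None],z]
    w=c@T[:3,:3].T+T[:3,3]; w[z==0]=np.nan
    return im,d,w.reshape(480,640,3)
def save(im,n): cv2.imwrite('pics/'+n,np.ascontiguousarray(im[:,:,::-1]))
E
python3 - <<'E'
from h import *
s=get_state();print(s)
for n in("scene","top"):
    im,d,w=cloud(n);save(im,n+'0.png');np.savez('/tmp/'+n,im=im,w=w)
    p=eyes.camera_params(n);print(n,np.round(p["pose"],3).tolist(),p["k1"],np.array(p["camera_matrix"])[0,0])
E
```

```text
{'time': 0.0, 'joint_positions': array([ 1.33912371,  0.32181569, -0.07011782,  1.45169651,  0.02262391,
        1.37078271, -0.05690477]), 'qd': array([ 0.00217729,  0.00032311, -0.00071932, -0.00123813, -0.00123396,
        0.0005896 ,  0.0001828 ]), 'joint_torque': array([ 7.38175856e-06, -4.91300368e+01, -4.04548701e-01, -3.12524021e+01,
       -6.41582161e-02,  4.39174077e-02,  1.63275818e-04]), 'position': array([ 0.15797569, -0.62993382,  0.22145573]), 'tool_rot': array([-3.11602087e+00, -3.84954269e-01,  5.42141050e-04]), 'ft_force': array([-0.43969897,  0.25799708,  1.08853769]), 'torque': array([-0.03944075, -0.03787344,  0.00478178]), 'grip_width': 0.9982998375301562}
scene [[0.758, 0.556, -0.342, 0.95], [0.652, -0.636, 0.412, -0.456], [0.011, -0.535, -0.844, 0.926], [0.0, 0.0, 0.0, 1.0]] -0.00861206009241148 484.62864026446863
top [[0.024, -0.997, 0.075, 0.5], [-1.0, -0.023, 0.02, -0.038], [-0.018, -0.075, -0.997, 1.07], [0.0, 0.0, 0.0, 1.0]] -0.11813363429213355 475.03478415608015
```

View pics/scene0.png

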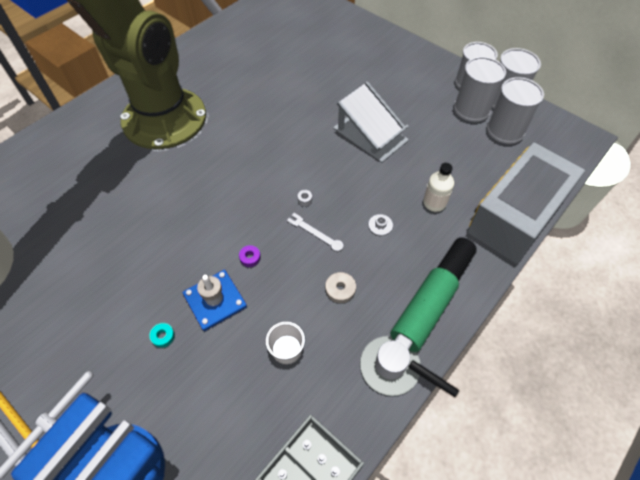

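View pics/top0.png

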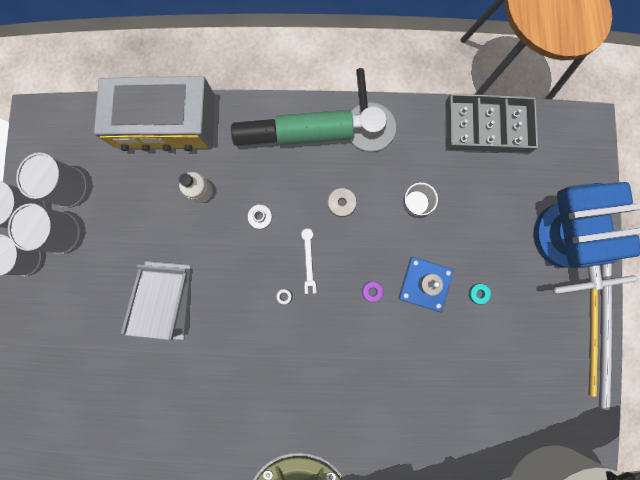

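Top view: the worn wheel is the grey ring on the blue base at (432,285). Its look-alikes are the purple ring (373,291) and the turquoise ring (481,294), and neither is grey or on the spindle. The rest are the new wheel (342,202), flange (259,216), collar (284,297), rack (157,300, stop at about (165,266)), tin (421,199), bottle (195,186) and spanner (308,262).

Run:
```python
from h import *
D={n:np.load(f'/tmp/{n}.npz') for n in('scene','top')}
im=D['top']['im'];save(np.hstack([cv2.resize(im[240:340,350:510],None,fx=2.4,fy=2.4,interpolation=3),cv2.resize(im[250:350,110:270],None,fx=2.4,fy=2.4,interpolation=3)]),'crop1.png')
def fit(pix,r,z0,z1,cen=None):
    for n in('top','scene'):
        w=D[n]['w']
        if n=='top': c=w[pix[1]-3:pix[1]+4,pix[0]-3:pix[0]+4,:2].reshape(-1,2); c=np.nanmedian(c,0)
        m=(np.hypot(w[...,0]-c[0],w[...,1]-c[1])<r)&(w[...,2]>z0)&(w[...,2]<z1)
        P=w[m]
        if len(P)<5: print(n,len(P));continue
        (cc,rad)=cv2.minEnclosingCircle(P[:,:2].astype(np.float32))
        print(n,len(P),'circ',np.round(cc,4),round(rad,4),'mid',np.round((P.min(0)+P.max(0))/2,4),'mean',np.round(P.mean(0),4))
for nm,a in dict(bench=((250,400),.03,-.02,.02),worn=((432,285),.035,.062,.08),spin=((433,284),.03,.095,.12),seatplate=((432,285),.085,.011,.022),new=((342,202),.05,.014,.028),flange=((259,216),.045,.005,.014),hub=((259,216),.045,.019,.03),collar=((284,297),.04,.015,.03),tin=((421,199),.07,.045,.065),oil=((195,186),.06,.03,.14),spanner=((308,262),.09,.005,.015)).items():
    print(nm);fit(*a)
# rack
for n in D:
    w=D[n]['w']
    c=np.nanmedian(D['top']['w'][297:304,154:161].reshape(-1,3),0)
    m=(np.hypot(w[...,0]-c[0],w[...,1]-c[1])<.14)&(w[...,2]>.01)
    P=w[m];
    if n=='top': print('c',c)
    v=(np.hypot(w[...,0]-c[0],w[...,1]-c[1])<.03)&(w[...,2]>.01);Q=w[v];q=Q.mean(0)
    nn=np.linalg.svd(Q-q)[2][2];nn*=np.sign(nn[2]);print(n,'n',nn,'tilt',np.degrees(np.arccos(nn[2])),'q',q,'down yaw',np.degrees(np.arctan2(nn[1],nn[0])))
    h=nn[:2]/np.hypot(*nn[:2]);B=np.c_[P[:,:2]@h,P[:,:2]@[-h[1],h[0]],P[:,2],(P-q)@nn]
    on=np.abs(B[:,3])<.004
    print('slope along',np.percentile(B[on,0],[1,99]),'across',np.percentile(B[on,1],[1,99]),'h',h,'q',q[:2]@h,q[:2]@[-h[1],h[0]])
    st=(B[:,3]>.012);print('stop',len(B[st]),np.round(np.percentile(B[st],[3,50,97],axis=0),4).tolist() if st.any() else '')
```

```text
bench
top 553 circ [0.2312 0.1164] 0.03 mid [0.2311 0.1165 0.0011] mean [0.2311 0.1162 0.0006]
scene 297 circ [0.2314 0.1164] 0.03 mid [2.316e-01 1.160e-01 2.000e-04] mean [0.2318 0.1161 0.0004]
worn
top 298 circ [ 0.5019 -0.2704] 0.0238 mid [ 0.5013 -0.2706  0.0699] mean [ 0.5011 -0.2693  0.0695]
scene 337 circ [ 0.502  -0.2743] 0.0235 mid [ 0.5029 -0.2745  0.071 ] mean [ 0.5056 -0.276   0.0693]
spin
top 41 circ [ 0.5014 -0.271 ] 0.0075 mid [ 0.5014 -0.271   0.1033] mean [ 0.5014 -0.2697  0.1053]
scene 49 circ [ 0.5021 -0.2745] 0.0068 mid [ 0.5022 -0.2746  0.1028] mean [ 0.5035 -0.2753  0.1037]
seatplate
top 1551 circ [ 0.5014 -0.2694] 0.068 mid [ 0.5011 -0.269   0.0165] mean [ 0.5011 -0.2659  0.0158]
scene 1634 circ [ 0.5011 -0.2743] 0.0694 mid [ 0.5012 -0.2744  0.0165] mean [ 0.5101 -0.2787  0.0157]
new
top 581 circ [ 0.6801 -0.0794] 0.0323 mid [ 0.6801 -0.0792  0.02  ] mean [ 0.6798 -0.079   0.0202]
scene 623 circ [ 0.681  -0.0828] 0.0325 mid [ 0.6813 -0.0831  0.0193] mean [ 0.6823 -0.0837  0.0195]
flange
top 340 circ [0.6456 0.1075] 0.0352 mid [0.6441 0.1095 0.0094] mean [0.644 
[... 1171 characters left out ...]
0.0586425 ] down yaw -4.138472682344874
slope along [0.35412936 0.48719199] across [0.29350463 0.39811168] h [ 0.99739255 -0.07216718] q 0.42760862316571674 0.3477787452159914
stop 86 [[0.445, 0.2939, 0.0417, 0.0123], [0.4995, 0.3468, 0.0467, 0.0204], [0.5025, 0.3974, 0.0642, 0.0241]]
c [0.45191335 0.31582606 0.05962483]
top n [ 0.41936233 -0.02299571  0.90752765] tilt 24.83410380287525 q [0.45139817 0.31587338 0.05920995] down yaw -3.138667568581885
slope along [0.35786981 0.49517111] across [0.28999336 0.39256354] h [ 0.99849995 -0.05475269] q 0.43342613567412813 0.34011481943782085
stop 173 [[0.4998, 0.2921, 0.0423, 0.0128], [0.5036, 0.348, 0.047, 0.0186], [0.5078, 0.3942, 0.052, 0.0229]]
```

View pics/crop1.png

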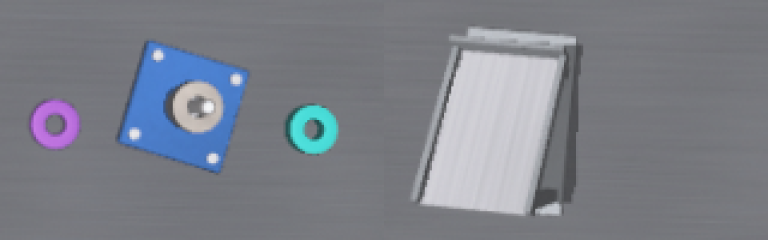

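The crop confirms the grey ring on the blue base as the worn wheel; the purple and turquoise rings lie loose on either side. The two cameras disagree by about 4 mm in y, but the differences between objects agree. Moving now.

```bash
cat >> h.py <<'E'
def go(x,y,z,yaw=None):
    s=get_state();M=R.from_rotvec(s['tool_rot']).as_matrix()
    d=M.T@(np.array([x,y,z])-s['position'])/.04
    print('t',round(s['time'],2),'pos',np.round(s['position'],4),'yaw',round(np.degrees(np.arctan2(M[1,0],M[0,0])),2),'units',np.round(d,3),'F',np.round(s['ft_force'],1),'grip',round(s['grip_width']*87,1))
E
python3 -m jog '[[[1,0,0,0,0.95],[1,0,0,0,0.95],[1,0,0,0,0.92]]]'
python3 -m jog '[[[1,0.86,-0.86,0,0],[1,0.86,-0.86,0,0],[1,0.86,-0.86,0,0],[1,0.86,-0.86,0,0],[1,0.86,-0.86,0,0],[1,0.86,-0.86,0,0],[1,0.86,-0.86,0,0],[1,0.86,-0.86,0,0],[1,0.86,-0.86,0,0],[1,0,0,0,0]]]'
python3 -c "
from h import *;go(.502,-.2725,.2)"
```

```text
time: 0.48
position: [0.1581, -0.6302, 0.2219]
tool_rot: [-3.141, 0.005, 0.001]
ft_force: [-0.8, -0.3, 0.1]
grip_width: 0.999
time: 1.72
position: [0.4711, -0.316, 0.2222]
tool_rot: [-3.139, -0.013, -0.002]
ft_force: [-0.6, 0.3, 0.3]
grip_width: 0.998
t 1.73 pos [ 0.4711 -0.316   0.2222] yaw 0.48 units [ 0.781 -1.08   0.559] F [-0.6  0.3  0.3] grip 86.9
```

```bash
python3 -m jog '[[[1,0.78,-0.54,0,0],[1,0,-0.54,0,0],[1,0,0,0.8,0],[1,0,0,0.8,0],[1,0,0,0.4,0],[1,0,0,0,0],[1,0,0,0,0]]]'
python3 - <<'E'
from h import *
go(.502,-.2725,.046)
im,d,w=cloud('top');a=cv2.resize(im[230:340,360:500],None,fx=3,fy=3)
im,d,w=cloud('scene');b=cv2.resize(im[220:330,150:290],None,fx=3,fy=3);save(np.vstack([a,b])[:,:],'c2.png')
E
```

```text
time: 2.6
position: [0.4996, -0.2783, 0.1438]
tool_rot: [3.14, -0.001, 0.003]
ft_force: [0.1, -0.5, 1.0]
grip_width: 0.998
t 2.6 pos [ 0.4996 -0.2783  0.1438] yaw -0.04 units [ 0.056 -0.148  2.446] F [ 0.1 -0.5  1. ] grip 86.8
```

View pics/c2.png

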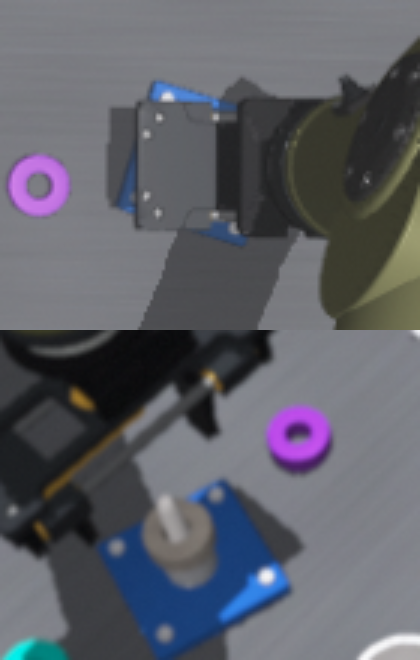

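The gripper hides the ring from the top camera. In the scene view the jaws hang above it, square to the spindle. Correcting and going down.

```bash
python3 -m jog '[[[1,0.05,-0.14,0.8,0],[1,0,0,0.8,0],[1,0,0,0.5,0],[1,0,0,0,0],[1,0,0,0,0]]]' 
python3 -c "
from h import *;go(.502,-.2725,.046);print(get_state()['position'],get_state()['position'])"
```

```text
time: 3.32
position: [0.5021, -0.2727, 0.06]
tool_rot: [3.14, -0.001, 0.003]
ft_force: [0.2, 0.4, 0.2]
grip_width: 1.004
t 3.33 pos [ 0.5021 -0.2727  0.06  ] yaw -0.02 units [-0.003 -0.005  0.35 ] F [0.2 0.4 0.2] grip 87.3
[ 0.50208424 -0.27269468  0.06001747] [ 0.50208424 -0.27269468  0.06001747]
```

```bash
python3 -m jog '[[[1,0,0,0.35,0],[1,0,0,0,0],[0,0,0,0,0],[0,0,0,0,0],[0,0,0,0,0],[0,0,0,0,0],[0,0,0,0,0],[0,0,0,0,0]]]' 25
python3 -c "
from h import *;go(.502,-.2725,.2)"
```

```text
time: 4.32
position: [0.5011, -0.2723, 0.0446]
tool_rot: [3.141, -0.001, 0.0]
ft_force: [-0.2, -1.1, 0.5]
grip_width: 0.525
t 4.33 pos [ 0.5011 -0.2723  0.0446] yaw -0.02 units [ 0.024  0.006 -3.884] F [-0.2 -1.1  0.5] grip 45.7
```

```bash
python3 -m jog '[[[0,0,0,-0.6,0],[0,0,0,-1,0],[0,0,0,-1,0],[0,0,0,-1,0],[0,0,-1,0,0],[0,0,-1,0,0],[0,0,-1,0,0],[0,0,-1,0,0],[0,0,-1,0,0],[0,0,-1,0,0]]]' 
python3 -m jog '[[[0,-0.2,-1,0,0.7],[0,-0.2,-1,0,0],[0,-0.2,-1,0,0],[0,-0.2,-1,0,0],[0,-0.2,-1,0,0],[0,-0.1,-1,0,0],[0,-0.1,-1,0,0],[0,0,-0.7,0,0],[0,0,0,0,0],[0,0,0,0,0]]]' 
python3 -c "
from h import *;go(.454,.315,.066)"
```

```text
time: 5.58
position: [0.5007, -0.0309, 0.1884]
tool_rot: [3.141, -0.001, -0.0]
ft_force: [0.9, 0.1, -0.9]
grip_width: 0.527
time: 6.82
position: [0.4696, 0.2767, 0.1881]
tool_rot: [3.139, -0.097, -0.001]
ft_force: [0.7, -0.4, -0.7]
grip_width: 0.526
t 6.83 pos [0.4696 0.2767 0.1881] yaw -3.55 units [-0.448 -0.935  3.052] F [ 0.7 -0.4 -0.7] grip 45.8
```

```bash
python3 -m jog '[[[0,-0.45,-0.93,0,0],[0,0,0,0.8,0],[0,0,0,0.8,0],[0,0,0,0.5,0],[0,0,0,0,0],[0,0,0,0,0]]]'
python3 - <<'E'
from h import *
go(.454,.315,.066)
im,d,w=cloud('scene');save(cv2.resize(im[60:180,300:460],None,fx=4,fy=4),'c3.png')
E
```

```text
time: 7.58
position: [0.4548, 0.3162, 0.1056]
tool_rot: [-3.139, 0.097, -0.002]
ft_force: [-0.7, 0.6, -1.0]
grip_width: 0.527
t 7.58 pos [0.4548 0.3162 0.1056] yaw -3.56 units [-0.02   0.031  0.99 ] F [-0.7  0.6 -1. ] grip 45.9
```

View pics/c3.png

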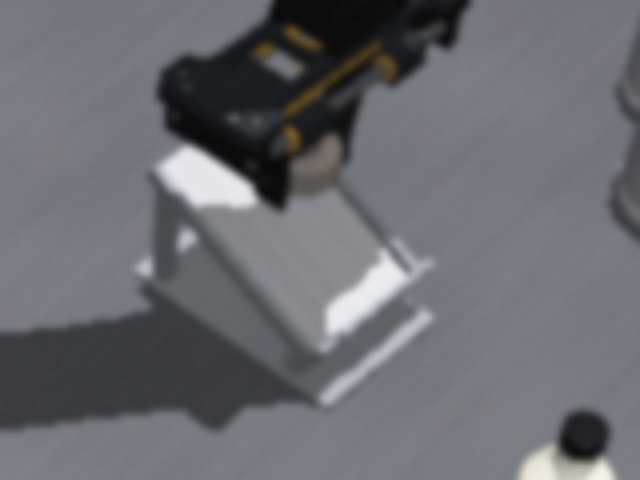

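The wheel is held between the jaws, above mid-slope and inside the lips. Lowering and releasing.

```bash
python3 -m jog '[[[0,0,0.03,0.6,0],[0,0,0,0.3,0],[0,0,0,0.08,0],[0,0,0,0,0],[0,0,0,0,0]]]' 
python3 -m jog '[[[0.6,0,0,0,0],[0.62,0,0,0,0],[0.62,0,0,0,0],[0.62,0,0,0,0],[0.62,0,0,0,0],[0.62,0,0,0,0]]]' 
python3 -m jog '[[[0.62,0,0,-0.4,0],[0.62,0,0,-1,0],[0.62,0,0,-1,0],[0.62,0,0,-1,0],[0.7,0,0,0,-0.7],[0.7,0.3,1,0,0],[0.7,0.3,1,0,0],[0.7,0.3,1,0,0],[0.7,0.3,1,0,0],[0.7,0.3,1,0,0]]]'
python3 - <<'E'
from h import *
go(.68,-.081,.1)
im,d,w=cloud('scene');a=cv2.resize(im[60:180,300:460],None,fx=3,fy=3)
im,d,w=cloud('top');b=cv2.resize(im[250:350,90:220],None,fx=3,fy=3);
save(np.hstack([a[:300],b[:300]]),'c4.png')
g=w[255:345,115:200];
m=(g[...,0]>.44)&(g[...,0]<.515)
from numpy import *
nrm=array([.4226*.9976,-.4226*.0696,.9063]);q=array([.4514,.3159,.0592])
h=(g-q)@nrm; k=(h>.015)&(h<.03)&m; P=g[k];print(len(P),P.mean(0) if len(P) else '', P.min(0) if len(P) else '',P.max(0) if len(P) else '')
E
```

```text
time: 8.25
position: [0.4543, 0.3152, 0.066]
tool_rot: [-3.14, 0.096, -0.002]
ft_force: [-0.2, -0.2, -0.9]
grip_width: 0.527
time: 9.0
position: [0.4539, 0.3148, 0.0653]
tool_rot: [3.14, -0.096, -0.0]
ft_force: [-0.1, -0.1, 0.8]
grip_width: 0.617
time: 10.25
position: [0.5143, 0.1138, 0.2027]
tool_rot: [3.141, 0.0, 0.003]
ft_force: [1.2, -0.3, 0.2]
grip_width: 0.699
t 10.25 pos [0.5143 0.1138 0.2027] yaw 0.01 units [4.137 4.871 2.575] F [ 1.2 -0.3  0.2] grip 60.8
0
```

View pics/c4.png

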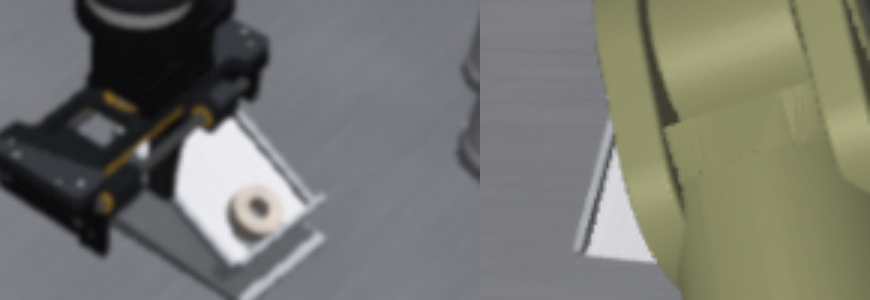

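The scene view shows the worn wheel lying flat against the stop, to be checked numerically once the arm is clear. On to the new wheel.

```bash
python3 -m jog '[[[1,0.83,0.97,0,0],[1,0.83,0.97,0,0],[1,0.83,0.97,0,0],[1,0.83,0.97,0,0],[1,0.83,0.97,0,0],[1,0,0,0.8,0],[1,0,0,0.8,0],[1,0,0,0.8,0],[1,0,0,0,0],[1,0,0,0,0]]]'
python3 - <<'E'
from h import *
go(.6805,-.081,.004)
im,d,w=cloud('top')
q=np.array([.4514,.3159,.0592])
h=np.array([.9976,-.0696]);L=(w[...,:2]-[.514,.3115])@h;Y=(w[...,:2]-[.514,.3115])@np.array([.0696,.9976]);
H=(w-q)@np.array([.4226*.9976,-.4226*.0696,.9063])
k=(L>-.08)&(L<.02)&(abs(Y)<.035)&(H>.014)&(H<.03)
P=np.c_[L[k],Y[k],w[...,2][k]]
k2=P[:,2]>.038
print(len(P),P.min(0),P.max(0),P.mean(0)); print(np.histogram(P[:,0],np.arange(-.06,.02,.005)))
save(cv2.resize(im[250:350,90:220],None,fx=4,fy=4),'c5.png')
E
```

```text
time: 11.6
position: [0.6808, -0.0788, 0.1073]
tool_rot: [-3.141, 0.0, -0.004]
ft_force: [0.3, -0.2, 0.5]
grip_width: 1.0
t 11.6 pos [ 0.6808 -0.0788  0.1073] yaw -0.0 units [-0.014  0.055  2.584] F [ 0.3 -0.2  0.5] grip 87.0
379 [-0.03652667 -0.03494227  0.04354652] [0.01189356 0.03349363 0.0706021 ] [-9.96739796e-03 -4.18275310e-05  5.63656552e-02]
(array([ 0,  0,  0,  0,  7, 30, 41, 43, 31, 29, 38, 39, 32, 69, 20]), array([-6.00000000e-02, -5.50000000e-02, -5.00000000e-02, -4.50000000e-02,
       -4.00000000e-02, -3.50000000e-02, -3.00000000e-02, -2.50000000e-02,
       -2.00000000e-02, -1.50000000e-02, -1.00000000e-02, -5.00000000e-03,
       -2.77555756e-17,  5.00000000e-03,  1.00000000e-02,  1.50000000e-02]))
```

View pics/c5.png

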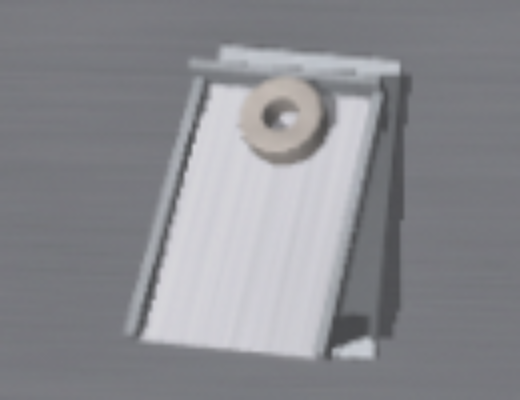

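The worn wheel lies flat and centred, touching the stop. Now picking up the new wheel.

```bash
python3 -m jog '[[[1,0,0.05,0.8,0],[1,0,0,0.8,0],[1,0,0,0.7,0],[1,0,0,0.28,0],[1,0,0,0,0],[1,0,0,0,0]]]' 
python3 -m jog '[[[0,0,0,0,0],[0,0,0,0,0],[0,0,0,0,0],[0,0,0,0,0],[0,0,0,0,0]]]'  35
python3 -c "
from h import *;go(.502,-.2725,.16)"
```

```text
time: 12.4
position: [0.6812, -0.0812, 0.0041]
tool_rot: [3.141, -0.0, 0.005]
ft_force: [0.2, 0.8, 0.3]
grip_width: 1.005
time: 13.02
position: [0.6799, -0.0813, 0.0024]
tool_rot: [3.141, -0.0, 0.0]
ft_force: [-1.4, 0.0, 1.7]
grip_width: 0.732
t 13.03 pos [ 0.6799 -0.0813  0.0024] yaw -0.01 units [-4.445  4.782 -3.939] F [-1.4  0.   1.7] grip 63.7
```

```bash
python3 -m jog '[[[0,0,0,-0.6,0],[0,0,0,-1,0],[0,0,0,-1,0],[0,0,0,-1,0],[0,-0.89,0.95,-0.34,0],[0,-0.89,0.95,0,0],[0,-0.89,0.95,0,0],[0,-0.89,0.95,0,0],[0,-0.89,0.95,0,0],[0,0,0,0,0]]]' 
python3 -m jog '[[[0,0,0,0.5,0],[0,0,0,0,0],[0,0,0,0,0]]]'
python3 - <<'E'
from h import *
go(.5017,-.2723,.052)
im,d,w=cloud('scene');a=cv2.resize(im[230:330,150:260],None,fx=5,fy=5);save(a,'c6.png')
E
```

```text
time: 14.28
position: [0.4981, -0.2764, 0.1608]
tool_rot: [3.138, -0.014, -0.002]
ft_force: [0.4, 1.5, -1.6]
grip_width: 0.732
time: 14.65
position: [0.5026, -0.2705, 0.1407]
tool_rot: [3.141, 0.002, 0.002]
ft_force: [-0.8, -0.2, -0.8]
grip_width: 0.732
t 14.65 pos [ 0.5026 -0.2705  0.1407] yaw 0.06 units [-0.024  0.043  2.218] F [-0.8 -0.2 -0.8] grip 63.7
```

View pics/c6.png

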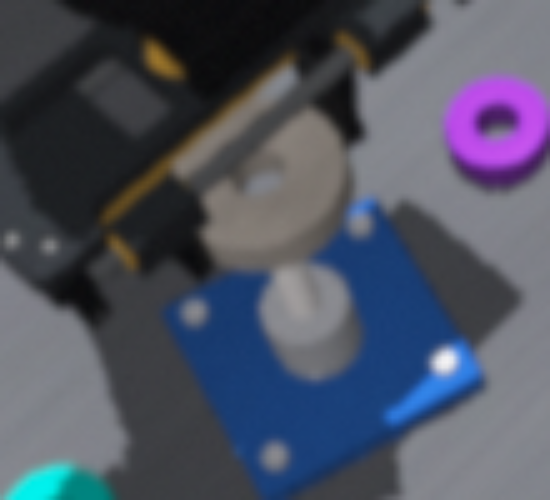

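The wheel hangs level above the spindle. Lowering slowly while watching the force.

```bash
python3 -m jog '[[[0,-0.02,0.04,0.5,0],[0,0,0,0.15,0],[0,0,0,0,0],[0,0,0,0.15,0],[0,0,0,0,0]]]' 
python3 -m jog '[[[0,0,0,0.15,0],[0,0,0,0,0]]]' 
python3 -c "
from h import *;go(.5017,-.2723,.054)"
```

```text
time: 15.32
position: [0.5007, -0.2727, 0.1074]
tool_rot: [-3.141, 0.0, 0.001]
ft_force: [-0.4, 0.1, -2.2]
grip_width: 0.735
time: 15.58
position: [0.5005, -0.2727, 0.1012]
tool_rot: [-3.141, 0.0, 0.001]
ft_force: [-0.3, 0.2, -1.7]
grip_width: 0.735
t 15.57 pos [ 0.5005 -0.2727  0.1012] yaw -0.01 units [ 0.03  -0.009  1.181] F [-0.3  0.2 -1.7] grip 64.0
```

It is on the spindle with no resistance. Continuing down.

```bash
python3 -m jog '[[[0,0,0,0.3,0],[0,0,0,0.3,0],[0,0,0,0.3,0],[0,0,0,0.15,0],[0,0,0,0,0],[0,0,0,0.08,0],[0,0,0,0,0]]]' 
python3 -c "
from h import *;go(.5017,-.2723,.054)"
```

```text
time: 16.45
position: [0.501, -0.2729, 0.0566]
tool_rot: [3.141, -0.0, 0.0]
ft_force: [0.4, 1.0, -0.7]
grip_width: 0.732
t 16.45 pos [ 0.501  -0.2729  0.0566] yaw -0.02 units [ 0.018 -0.014  0.066] F [ 0.4  1.  -0.7] grip 63.7
```

```bash
python3 -m jog '[[[0,0,0,0.05,0],[0,0,0,0,0]]]' 
python3 -m jog '[[[0,0,0,0.03,0],[0,0,0,0,0]]]'
```

```text
time: 16.7
position: [0.5008, -0.2728, 0.0545]
tool_rot: [3.142, -0.0, -0.0]
ft_force: [0.2, -0.0, -1.7]
grip_width: 0.736
time: 16.95
position: [0.5008, -0.2728, 0.0533]
tool_rot: [3.142, -0.0, -0.0]
ft_force: [-0.3, 0.5, -1.5]
grip_width: 0.735
```

```bash
python3 -m jog '[[[0,0,0,0.03,0],[0,0,0,0,0]]]' 
python3 -m jog '[[[0,0,0,0.02,0],[0,0,0,0,0]]]'
```

```text
time: 17.2
position: [0.501, -0.2729, 0.0524]
tool_rot: [3.141, -0.0, 0.0]
ft_force: [-0.7, -0.4, 0.3]
grip_width: 0.731
time: 17.45
position: [0.501, -0.2729, 0.0523]
tool_rot: [3.141, -0.0, -0.0]
ft_force: [-2.3, 1.3, 6.0]
grip_width: 0.729
```

Force rose to 6 N, so it is on the seat. Releasing, and moving to the flange.

```bash
python3 -m jog '[[[0.85,0,0,0,0],[0.85,0,0,0,0],[0.85,0,0,0,0],[0.85,0,0,0,0],[0.85,0,0,-0.5,0],[0.85,0,0,-1,0],[0.85,0,0,-1,0],[0.85,0,0,-1,0],[0.7,0,0,0,0],[0.7,0,0,0,0]]]' 
python3 -m jog '[[[0.7,0.36,-0.95,0,0],[0.7,0.36,-0.95,0,0],[0.7,0.36,-0.95,0,0],[0.7,0.36,-0.95,0,0],[0.7,0.36,-0.95,0,0],[0.7,0.36,-0.95,0,0],[0.7,0.36,-0.95,0,0],[0.7,0.36,-0.95,0,0],[0.7,0.36,-0.95,0,0],[0.7,0,0,0,0]]]'
python3 - <<'E'
from h import *
go(.6457,.1043,.012)
im,d,w=cloud('top');a=cv2.resize(im[240:330,380:490],None,fx=4,fy=4);save(a,'c7.png')
for z0,z1,n in((.062,.08,'wheel'),(.09,.12,'spin')):
    m=(np.hypot(w[...,0]-.502,w[...,1]+.271)<.045)&(w[...,2]>z0)&(w[...,2]<z1);P=w[m]
    print(n,len(P),cv2.minEnclosingCircle(P[:,:2].astype(np.float32)),np.median(P[:,2]))
E
```

```text
time: 18.7
position: [0.5008, -0.2728, 0.1919]
tool_rot: [3.141, -0.0, 0.001]
ft_force: [-0.1, -0.0, -1.1]
grip_width: 0.733
time: 19.95
position: [0.6296, 0.0743, 0.1899]
tool_rot: [-3.138, -0.011, 0.004]
ft_force: [-0.1, -1.0, -0.2]
grip_width: 0.701
t 19.95 pos [0.6296 0.0743 0.1899] yaw 0.39 units [ 0.419 -0.735  4.449] F [-0.1 -1.  -0.2] grip 61.0
wheel 629 ((0.5030558705329895, -0.27045145630836487), 0.03220558539032936) 0.06956382510523196
spin 46 ((0.501367449760437, -0.27002590894699097), 0.006988421082496643) 0.1045916644306743
```

View pics/c7.png

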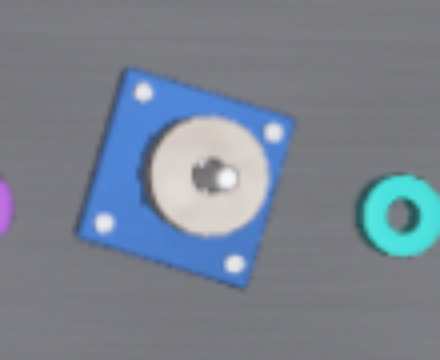

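The new wheel is home on the seat round the spindle, its top at z about 0.0696. Now the flange.

```bash
python3 -m jog '[[[0.7,0.41,-0.74,0,0],[0.7,0,0,1,0],[0.7,0,0,1,0],[0.7,0,0,1,0],[0.7,0,0,0.7,0],[0.7,0,0,0,0],[0.7,0,0,0,0]]]'
python3 - <<'E'
from h import *
go(.6457,.1043,.012)
im,d,w=cloud('scene');a=cv2.resize(im[180:260,330:450],None,fx=5,fy=5);save(a,'c8.png')
E
```

```text
time: 20.88
position: [0.6476, 0.0979, 0.0443]
tool_rot: [3.141, -0.002, 0.002]
ft_force: [0.3, 0.4, 0.3]
grip_width: 0.7
t 20.88 pos [0.6476 0.0979 0.0443] yaw -0.08 units [-0.05  -0.161  0.807] F [0.3 0.4 0.3] grip 60.9
```

View pics/c8.png

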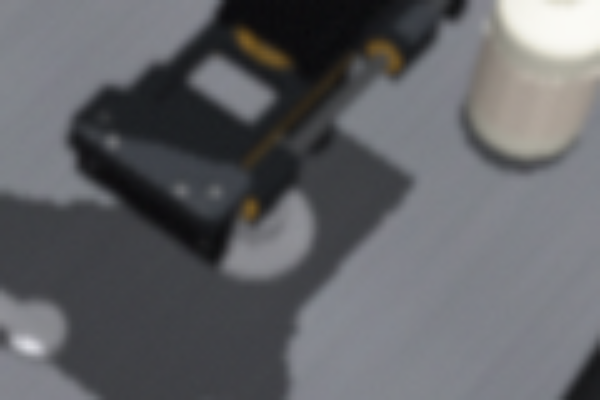

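The flange sits between the jaws and the bottle is well clear. Correcting, descending and gripping the hub.

```bash
python3 -m jog '[[[0.7,-0.05,-0.16,0,0],[0.7,0,0,0.5,0],[0.7,0,0,0.28,0],[0.7,0,0,0,0],[0,0,0,0,0],[0,0,0,0,0],[0,0,0,0,0],[0,0,0,0,0],[0,0,0,0,0],[0,0,0,0,0]]]' 30
python3 -c "
from h import *;go(.501,-.2729,.19)"
```

```text
time: 22.18
position: [0.6452, 0.1051, 0.0124]
tool_rot: [3.141, -0.0, 0.0]
ft_force: [-0.7, -0.8, 1.5]
grip_width: 0.304
t 22.18 pos [0.6452 0.1051 0.0124] yaw -0.02 units [-3.6    9.451 -4.439] F [-0.7 -0.8  1.5] grip 26.5
```

```bash
python3 -m jog '[[[0,0,0,0,0],[0,0,0,0,0]]]'; python3 -m jog '[[[0,0,0,-0.5,0],[0,0,0,-0.5,0],[0,0,0,-1,0],[0,0,0,-1,0],[0,0,0,0,0],[0,0,0,0,0]]]'
python3 - <<'E'
from h import *
go(.501,-.2729,.19)
im,d,w=cloud('scene');a=cv2.resize(im[150:250,320:440],None,fx=5,fy=5);save(a,'c9.png')
E
```

```text
time: 22.42
position: [0.6452, 0.105, 0.0124]
tool_rot: [3.141, -0.001, 0.001]
ft_force: [0.2, -1.4, 2.2]
grip_width: 0.298
time: 23.18
position: [0.6448, 0.105, 0.1324]
tool_rot: [3.141, -0.0, 0.0]
ft_force: [-0.2, -0.1, -2.2]
grip_width: 0.298
t 23.18 pos [0.6448 0.105  0.1324] yaw -0.01 units [-3.592  9.45  -1.435] F [-0.2 -0.1 -2.2] grip 26.0
```

View pics/c9.png

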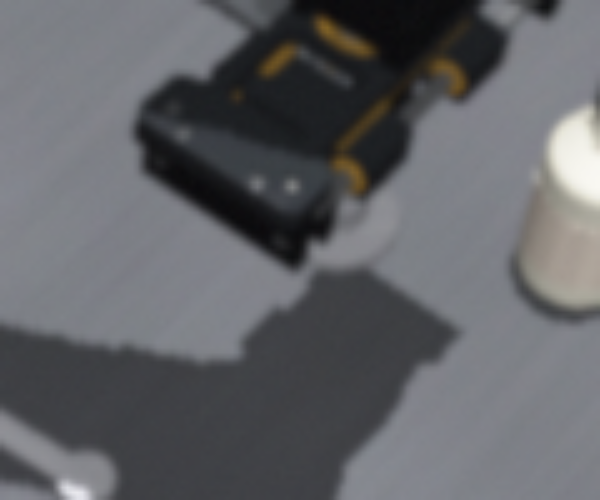

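The flange is held level by its hub. The jaw reads 26 mm against the nominal 28, so I will watch for an offset. Raising and carrying it.

```bash
python3 -m jog '[[[0,0,0,-0.8,0],[0,-0.4,0.95,0,0],[0,-0.4,0.95,0,0],[0,-0.4,0.95,0,0],[0,-0.4,0.95,0,0],[0,-0.4,0.95,0,0],[0,-0.4,0.95,0,0],[0,-0.4,0.95,0,0],[0,-0.4,0.95,0,0],[0,-0.4,0.95,0,0]]]'
python3 -m jog '[[[0,0,0.9,0,0],[0,0,0,0,0],[0,0,0,0,0]]]'
python3 - <<'E'
from h import *
go(.501,-.2727,.135)
s=get_state()['position']
im,d,w=cloud('scene');a=cv2.resize(im[220:320,140:250],None,fx=5,fy=5);save(a,'c10.png')
m=(np.hypot(w[...,0]-s[0],w[...,1]-s[1])<.05)&(w[...,2]>s[2]-.009)&(w[...,2]<s[2]+.001);P=w[m]
print(len(P));
if len(P)>20:
    ring=P[np.hypot(P[:,0]-s[0],P[:,1]-s[1])>.01]
    print(cv2.minEnclosingCircle(ring[:,:2].astype(np.float32)),P.min(0),P.max(0))
E
```

```text
time: 24.48
position: [0.4993, -0.2376, 0.1628]
tool_rot: [-3.14, 0.0, 0.003]
ft_force: [0.6, -0.0, -1.3]
grip_width: 0.302
time: 24.85
position: [0.5005, -0.2716, 0.163]
tool_rot: [-3.139, -0.001, 0.002]
ft_force: [0.6, 0.1, -0.1]
grip_width: 0.304
t 24.85 pos [ 0.5005 -0.2716  0.163 ] yaw 0.02 units [0.013 0.03  0.7  ] F [ 0.6  0.1 -0.1] grip 26.5
317
((0.5019690990447998, -0.272709459066391), 0.028343377634882927) [ 0.47950447 -0.3001065   0.15404569] [ 0.53001342 -0.24492702  0.16398671]
```

View pics/c10.png

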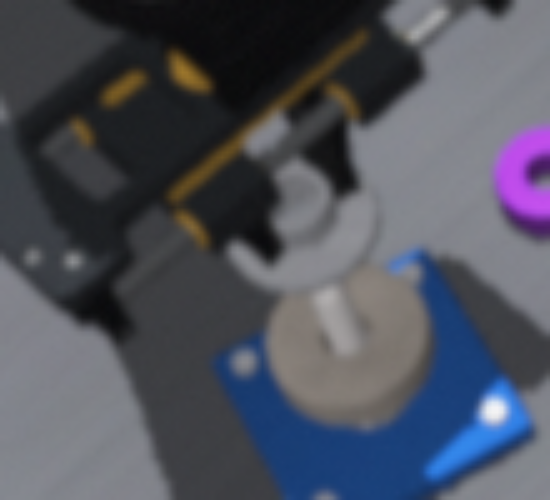

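The scene fit gives the disc centre at (0.5020,-0.2727) and the spindle at (0.5020,-0.2744). Shifting 1.7 mm and lowering.

```bash
python3 -m jog '[[[0,0,0.04,0.6,0],[0,0,0,0.3,0],[0,0,0,0,0],[0,0,0,0.15,0],[0,0,0,0.1,0],[0,0,0,0,0]]]'
python3 -m jog '[[[0,0,0,0.15,0],[0,0,0,0.1,0],[0,0,0,0,0]]]'
python3 -c "
from h import *;go(.501,-.2729,.083)"
```

```text
time: 25.65
position: [0.5008, -0.2744, 0.118]
tool_rot: [-3.142, 0.0, 0.0]
ft_force: [0.3, -0.0, -1.2]
grip_width: 0.301
time: 26.02
position: [0.5006, -0.2743, 0.1076]
tool_rot: [-3.141, 0.001, 0.001]
ft_force: [0.4, -0.2, -2.3]
grip_width: 0.3
t 26.02 pos [ 0.5006 -0.2743  0.1076] yaw -0.02 units [ 0.011 -0.035  0.616] F [ 0.4 -0.2 -2.3] grip 26.1
```

```bash
python3 -m jog '[[[0,0,0,0.3,0],[0,0,0,0.25,0],[0,0,0,0,0],[0,0,0,0.04,0],[0,0,0,0,0]]]'
python3 -m jog '[[[0,0,0,0.04,0],[0,0,0,0,0]]]'
python3 -m jog '[[[0,0,0,0.03,0],[0,0,0,0,0]]]'
```

```text
time: 26.65
position: [0.5011, -0.2745, 0.0847]
tool_rot: [3.141, -0.0, 0.0]
ft_force: [-0.4, 0.4, -1.6]
grip_width: 0.305
time: 26.9
position: [0.5009, -0.2745, 0.083]
tool_rot: [3.141, -0.001, -0.0]
ft_force: [-0.2, -0.1, -1.3]
grip_width: 0.301
time: 27.15
position: [0.5011, -0.2745, 0.0823]
tool_rot: [3.141, -0.0, 0.0]
ft_force: [-1.4, 0.1, 2.7]
grip_width: 0.301
```

Seated (force +2.7 N). Releasing, backing off and checking.

```bash
python3 -m jog '[[[0.5,0,0,0,0],[0.5,0,0,0,0],[0.5,0,0,0,0],[0.5,0,0,-0.4,0],[0.5,0,0,-1,0],[0.5,0,0,-1,0],[0.6,0,-1,0,0],[0.6,0,-1,0,0],[0.6,0,-1,0,0],[0.6,0,-1,0,0]]]'
python3 -m jog '[[[0.6,-0.2,-1,0,0],[0.6,-0.2,-1,0,0],[0.6,-0.2,-1,0,0],[0.6,-0.2,-0.9,0,0],[0.6,0,0,0,0],[0.6,0,0,0,1],[0.6,0,0,0,1],[0.6,0,0,0,1],[0.6,0,0,0,1],[0.6,0,0,0,1]]]'
python3 -m jog '[[[0.6,0,0,0,1],[0.6,0,0,0,1],[0.6,0,0,0,1],[0.6,0,0,0,1],[0.6,0,0,0,1],[0.6,0,0,0,1],[0.6,0,0,0,1],[0.6,0,0,0,1],[0.6,0,0,0,1],[0.6,0,0,0,1]]]'
python3 -m jog '[[[0.6,0,0,0,1],[0.6,0,0,0,1],[0.6,0,0,0,1],[0.6,0,0,0,0]]]'
python3 - <<'E'
from h import *
go(.4675,.0433,.005)
for n in('top','scene'):
    im,d,w=cloud(n)
    for nm,c,z0,z1 in(('disc',(.502,-.272),.073,.083),('hub',(.502,-.272),.088,.1),('spin',(.502,-.272),.103,.12),('coll',(.4675,.0433),.015,.03)):
        m=(np.hypot(w[...,0]-c[0],w[...,1]-c[1])<.035)&(w[...,2]>z0)&(w[...,2]<z1);P=w[m]
        if len(P)>4:print(n,nm,len(P),np.round(cv2.minEnclosingCircle(P[:,:2].astype(np.float32))[0],4),cv2.minEnclosingCircle(P[:,:2].astype(np.float32))[1],np.median(P[:,2]))
E
```

```text
time: 28.4
position: [0.5013, -0.1131, 0.1791]
tool_rot: [3.141, -0.0, 0.002]
ft_force: [-0.1, 0.0, -1.0]
grip_width: 0.595
time: 29.65
position: [0.4695, 0.0406, 0.1785]
tool_rot: [3.065, -0.686, 0.002]
ft_force: [0.8, 0.3, 0.1]
grip_width: 0.601
time: 30.9
position: [0.4617, 0.034, 0.1861]
tool_rot: [-2.557, 1.801, -0.018]
ft_force: [-0.5, 0.1, -1.0]
grip_width: 0.601
time: 31.4
position: [0.4602, 0.0031, 0.1819]
tool_rot: [-2.326, 2.032, 0.027]
ft_force: [0.1, 1.0, -0.1]
grip_width: 0.6
t 31.4 pos [0.4602 0.0031 0.1819] yaw -82.23 units [-0.757 -0.188  4.473] F [ 0.1  1.  -0.1] grip 52.2
top disc 376 [ 0.5013 -0.2712] 0.029821015894412994 0.07750989747037501
top hub 101 [ 0.5027 -0.2725] 0.014162487350404263 0.0933591616756424
top spin 27 [ 0.5024 -0.2708] 0.006505882367491722 0.1057334938073895
scene disc 415 [ 0.5042 -0.2758] 0.029768118634819984 0.07751945018517359
scene hub 109 [ 0.5012 -0.276 ] 0.014745901338756084 0.09296744197659734
scene spin 31 [ 0.5023 -0.2751] 0.006298167631030083 0.10645889814829057
scene coll 121 [0.4676 0.0424] 0.017938315868377686 0.021084370861478297
```

The flange is home (hub top at z about 0.093, centred). The TCP drifted during the turn, so I am checking the joints.

```bash
python3 -c "
from h import *;print(np.round(get_state()['joint_positions'],2));go(.4675,.0433,.1)"; python3 -m jog '[[[0.6,0,0,0,0],[0.6,0,0,0,0]]]'; python3 -c "
from h import *;print(np.round(get_state()['joint_positions'],2));go(.4675,.0433,.1)"
```

```text
[ 1.57 -0.3  -1.38  1.94 -0.37  1.27 -2.69]
t 31.5 pos [0.4605 0.0056 0.1819] yaw -81.97 units [-0.808 -0.245  2.096] F [-0.2 -0.2  0.2] grip 52.4
time: 31.75
position: [0.4603, 0.0063, 0.1816]
tool_rot: [-2.332, 2.024, 0.028]
ft_force: [1.5, 0.1, 0.0]
grip_width: 0.603
[ 1.57 -0.3  -1.38  1.94 -0.37  1.27 -2.69]
t 31.75 pos [0.4603 0.0063 0.1816] yaw -81.89 units [-0.788 -0.248  2.089] F [1.5 0.1 0. ] grip 52.5
```

Joint 7 is at its limit, as are joints 2 and 3. Turning back to about 45°.

```bash
python3 -m jog '[[[0.6,0,0,0,-1],[0.6,0,0,0,-1],[0.6,0,0,0,-1],[0.6,0,0,0,-1],[0.6,0,0,0,-1],[0.6,0,0,0,-1],[0.6,0,0,0,-1],[0.6,0,0,0,-1],[0.6,0,0,0,-1],[0.6,0,0,0,0]]]'; python3 -m jog '[[[0.6,0,0,0,0],[0.6,0,0,0,0]]]'; python3 -c "
from h import *;print(np.round(get_state()['joint_positions'],2));go(.4675,.0433,.1)"
```

```text
time: 33.0
position: [0.4602, 0.006, 0.1815]
tool_rot: [-2.925, 0.979, -0.005]
ft_force: [-0.1, 1.0, 0.2]
grip_width: 0.602
time: 33.25
position: [0.4602, 0.0055, 0.1815]
tool_rot: [-2.925, 0.981, -0.005]
ft_force: [-0.1, -0.7, 0.7]
grip_width: 0.601
[ 1.39 -0.15 -1.3   1.94 -0.21  1.23 -2.06]
t 33.25 pos [0.4602 0.0055 0.1815] yaw -37.07 units [-0.395 -0.751  2.088] F [-0.1 -0.7  0.7] grip 52.3
```

```bash
python3 -m jog '[[[0.6,0,0,0,-1],[0.6,0,0,0,-1],[0.6,0,0,0,-1],[0.6,0,0,0,-1],[0.6,0,0,0,-1],[0.6,0,0,0,-1],[0.6,0,0,0,-1],[0.6,0,0,0,-1],[0.6,0,0,0,-1],[0.6,0,0,0,-1]]]';python3 -m jog '[[[0.6,0,0,0,-1],[0.6,0,0,0,-1],[0.6,0,0,0,-1],[0.6,0,0,0,-1],[0.6,0,0,0,-1],[0.6,0,0,0,-1],[0.6,0,0,0,-1],[0.6,0,0,0,-1],[0.6,0,0,0,0],[0.6,0,0,0,0]]]'; python3 -c "
from h import *;print(np.round(get_state()['joint_positions'],2));go(.4675,.0433,.1)
im,d,w=cloud('top');m=(w[...,0]>.4)&(w[...,0]<.65)&(abs(w[...,1]+.005)<.035)&(w[...,2]>.004)&(w[...,2]<.015);print(w[m].min(0),w[m].max(0))"
```

```text
time: 34.5
position: [0.4602, 0.0053, 0.1815]
tool_rot: [-3.071, -0.352, -0.042]
ft_force: [0.1, -0.6, -0.1]
grip_width: 0.599
time: 35.75
position: [0.4603, 0.0054, 0.1815]
tool_rot: [-2.779, -1.381, -0.066]
ft_force: [0.7, 0.1, -0.5]
grip_width: 0.601
[ 1.15 -0.09 -1.11  1.94 -0.14  1.22 -0.56]
t 35.75 pos [0.4603 0.0054 0.1815] yaw 52.83 units [ 0.751 -0.397  2.089] F [ 0.7  0.1 -0.5] grip 52.3
[ 0.51125467 -0.03567996  0.00404465] [0.63995673 0.02986118 0.01262891]
```

```bash
python3 -m jog '[[[0.55,0,0,0,-1],[0.55,0,0,0,-1],[0.55,0,0,0,-1],[0.55,0,0,0,0]]]'
python3 - <<'E'
from h import *
s=get_state();print(np.round(s['joint_positions'],2),np.round(R.from_rotvec(s['tool_rot']).as_matrix(),3).tolist());go(.4675,.0433,.06)
for n in('top','scene'):
    w=np.load(f'/tmp/{n}.npz')['w']
    m=(w[...,0]>.44)&(w[...,0]<.66)&(abs(w[...,1]+.006)<.026)&(w[...,2]>.004)&(w[...,2]<.015);P=w[m];print(n,P.min(0),P.max(0));F=P[P[:,0]<.51];print(F.min(0),F.max(0))
E
```

```text
time: 36.3
position: [0.4602, 0.0054, 0.1815]
tool_rot: [-2.58, -1.735, -0.073]
ft_force: [-0.4, -1.0, 0.7]
grip_width: 0.548
[ 1.13 -0.09 -1.09  1.94 -0.14  1.22 -0.3 ] [[0.376, 0.926, 0.021], [0.925, -0.377, 0.053], [0.057, -0.0, -0.998]]
t 36.3 pos [0.4602 0.0054 0.1815] yaw 67.85 units [ 0.771 -0.188  3.087] F [-0.4 -1.   0.7] grip 47.7
top [ 0.44169524 -0.03047334  0.00400371] [0.65938586 0.01962105 0.01240176]
[ 0.44169524 -0.03047334  0.00400371] [0.50881809 0.0151416  0.01226697]
scene [ 0.44258482 -0.03032772  0.00404628] [0.65414333 0.01713058 0.01241976]
[ 0.44258482 -0.03032772  0.00406208] [0.50866572 0.01018125 0.01241976]
```

The tool now tilts 3.3°, but about the jaw axis (tool y stays level), so the collar will still be gripped flat. Descending.

```bash
python3 -m jog '[[[0.55,0.77,-0.19,0,0],[0.55,0,0,1,0],[0.55,0,0,1,0],[0.55,0,0,1,0],[0.55,0,0,0,0],[0.55,0,0,0,0]]]'
python3 - <<'E'
from h import *
go(.4675,.0437,.0055)
s=get_state()
im,d,w=cloud('scene');a=cv2.resize(im[160:240,260:380],None,fx=5,fy=5);save(a,'c11.png')
E
```

```text
time: 37.05
position: [0.4682, 0.0434, 0.0648]
tool_rot: [-2.579, -1.737, -0.076]
ft_force: [0.5, -0.7, 0.3]
grip_width: 0.552
t 37.05 pos [0.4682 0.0434 0.0648] yaw 67.91 units [-0.086 -0.021  1.48 ] F [ 0.5 -0.7  0.3] grip 48.0
```

View pics/c11.png

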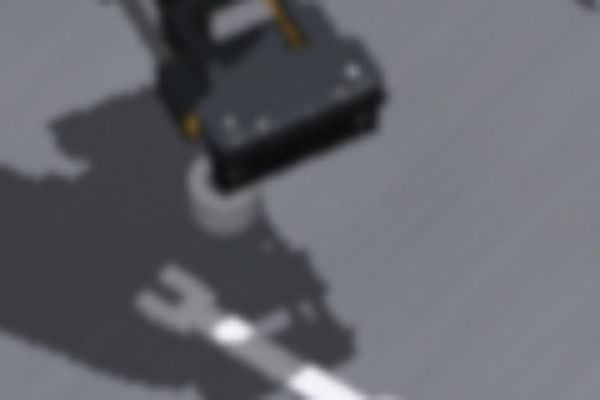

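The collar is under the jaws and the spanner fork is clear. Lowering and gripping.

```bash
python3 -m jog '[[[0.55,-0.08,-0.02,0.7,0],[0.55,0,0,0.5,0],[0.55,0,0,0.28,0],[0.55,0,0,0,0],[0.55,0,0,0,0],[0,0,0,0,0],[0,0,0,0,0],[0,0,0,0,0],[0,0,0,0,0]]]' 30; python3 -c "
from h import *;go(.501,-.2733,.16)"
```

```text
time: 38.22
position: [0.467, 0.0435, 0.0046]
tool_rot: [-2.579, -1.737, -0.074]
ft_force: [-1.7, -1.1, 5.0]
grip_width: 0.378
t 38.23 pos [0.467  0.0435 0.0046] yaw 67.94 units [-6.788  3.763 -4.277] F [-1.7 -1.1  5. ] grip 32.8
```

```bash
python3 -m jog '[[[0,0,0,-0.6,0],[0,0,0,-1,0],[0,0,0,-1,0],[0,0,0,-1,0],[0,-0.85,0.47,-0.09,0],[0,-0.85,0.47,-0.09,0],[0,-0.85,0.47,-0.09,0],[0,-0.85,0.47,-0.09,0],[0,-0.85,0.47,-0.09,0],[0,-0.85,0.47,-0.09,0]]]'
python3 -m jog '[[[0,-0.85,0.47,-0.09,0],[0,-0.85,0.47,-0.04,0],[0,0,0,0,0],[0,0,0,0,0]]]'
python3 - <<'E'
from h import *
go(.5015,-.2733,.14)
s=get_state()['position']
print(np.round(get_state()['joint_positions'],2))
im,d,w=cloud('scene');a=cv2.resize(im[215:315,140:260],None,fx=5,fy=5);save(a,'c12.png')
m=(np.hypot(w[...,0]-s[0],w[...,1]-s[1])<.03)&(w[...,2]>s[2]+.012)&(w[...,2]<s[2]+.022);P=w[m];print(len(P),cv2.minEnclosingCircle(P[:,:2].astype(np.float32)))
E
```

```text
time: 39.48
position: [0.4909, -0.1973, 0.1574]
tool_rot: [-2.577, -1.737, -0.073]
ft_force: [0.4, 0.3, -0.5]
grip_width: 0.381
time: 39.98
position: [0.5002, -0.2725, 0.1586]
tool_rot: [-2.576, -1.737, -0.074]
ft_force: [-0.4, 0.7, -0.4]
grip_width: 0.379
t 39.98 pos [ 0.5002 -0.2725  0.1586] yaw 67.98 units [-0.034  0.038  0.464] F [-0.4  0.7 -0.4] grip 33.0
[ 1.32  0.35 -1.    1.71  0.25  1.25 -0.11]
0 ((0.0, 0.0), 0.0)
```

View pics/c12.png

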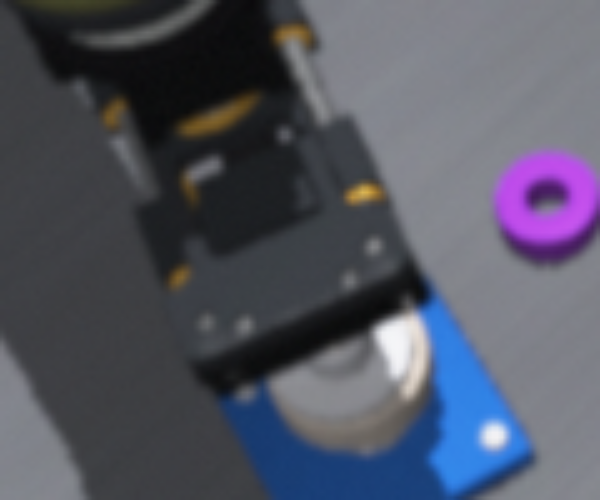

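The gripper hides the collar, so I am relying on measured differences (target TCP about (0.5015,-0.273)) and force. The vertical descent is compensated for the tilt.

```bash
python3 -m jog '[[[0,-0.05,0.04,0.5,0],[0,-0.03,0,0.5,0],[0,0,0,0,0],[0,0,0,0,0]]]'
python3 -m jog '[[[0,-0.01,0,0.15,0],[0,0,0,0,0],[0,-0.01,0,0.1,0],[0,0,0,0,0]]]'; python3 -c "
from h import *
go(.5015,-.2730,.1)"
```

```text
time: 40.52
position: [0.5016, -0.2747, 0.1189]
tool_rot: [-2.577, -1.738, -0.074]
ft_force: [0.1, -0.6, -0.7]
grip_width: 0.387
time: 41.02
position: [0.5013, -0.2752, 0.1088]
tool_rot: [-2.578, -1.737, -0.073]
ft_force: [-0.4, 0.2, -1.3]
grip_width: 0.378
t 41.02 pos [ 0.5013 -0.2752  0.1088] yaw 67.94 units [ 0.042 -0.015  0.222] F [-0.4  0.2 -1.3] grip 32.9
```

```bash
python3 -m jog '[[[0,0.04,0,0,0],[0,-0.01,0,0.1,0],[0,0,0,0,0],[0,-0.01,0,0.06,0],[0,0,0,0,0]]]'; python3 -m jog '[[[0,0,0,0.03,0],[0,0,0,0,0]]]';python3 -m jog '[[[0,0,0,0.03,0],[0,0,0,0,0]]]'
```

```text
time: 41.65
position: [0.5018, -0.2742, 0.1025]
tool_rot: [-2.578, -1.737, -0.073]
ft_force: [1.1, -0.0, -0.4]
grip_width: 0.377
time: 41.9
position: [0.5019, -0.2741, 0.1014]
tool_rot: [-2.578, -1.737, -0.074]
ft_force: [0.0, -0.0, -0.2]
grip_width: 0.377
time: 42.15
position: [0.5019, -0.274, 0.1002]
tool_rot: [-2.578, -1.737, -0.073]
ft_force: [0.6, 0.3, -0.8]
grip_width: 0.378
```

Bottom is at about 0.0957 and the target is 0.094.

```bash
python3 -m jog '[[[0,0,0,0.03,0],[0,0,0,0,0]]]';python3 -m jog '[[[0,0,0,0.02,0],[0,0,0,0,0]]]';python3 -m jog '[[[0,0,0,0.02,0],[0,0,0,0,0]]]'
```

```text
time: 42.4
position: [0.5019, -0.274, 0.099]
tool_rot: [-2.578, -1.737, -0.073]
ft_force: [-0.3, -0.4, -0.3]
grip_width: 0.379
time: 42.65
position: [0.5021, -0.274, 0.0986]
tool_rot: [-2.578, -1.737, -0.073]
ft_force: [-0.3, -0.3, 2.9]
grip_width: 0.384
time: 42.9
position: [0.5022, -0.274, 0.0985]
tool_rot: [-2.579, -1.737, -0.073]
ft_force: [-2.3, 1.6, 7.5]
grip_width: 0.378
```

Contact at 7.5 N. Releasing, backing away and checking everything.

```bash
python3 -m jog '[[[0.5,0,0,0,0],[0.5,0,0,0,0],[0.5,0,0,0,0],[0.5,0,0,-0.4,0],[0.5,0,0,-1,0],[0.5,0,0,-1,0],[0.5,0.8,0,0,0],[0.5,0.8,0,0,0],[0.5,0.8,0,0,0],[0.5,0.8,0,0,0]]]'
python3 -m jog '[[[0.5,0.8,0,0,0],[0.5,0.8,0,0,0],[0.5,0.8,0,0,0],[0.5,0.8,0,0,0],[0.5,0,0,0,0],[0.5,0,0,0,0]]]'
python3 - <<'E'
from h import *
go(.5,0,.2);ims=[]
c=(.502,-.272)
for n in('top','scene'):
    im,d,w=cloud(n);w0=np.load(f'/tmp/{n}.npz')['w']
    for nm,z0,z1,r in(('wheel',.06,.072,.045),('disc',.073,.083,.04),('collar',.112,.12,.03)):
        m=(np.hypot(w[...,0]-c[0],w[...,1]-c[1])<r)&(w[...,2]>z0)&(w[...,2]<z1);P=w[m]
        if len(P)>4:
            q,rr=cv2.minEnclosingCircle(P[:,:2].astype(np.float32));print(n,nm,len(P),np.round(q,4),round(rr,4),np.median(P[:,2]))
    for nm,cc,r,z0,z1 in(('tin',(.686,-.251),.06,.03,.07),('oil',(.703,.241),.05,.03,.14),('spanner',(.545,-.006),.075,.004,.014)):
        g=lambda W:np.round(W[(np.hypot(W[...,0]-cc[0],W[...,1]-cc[1])<r)&(W[...,2]>z0)&(W[...,2]<z1)].mean(0),4)
        print(n,nm,g(w0),g(w))
    ims.append(im)
save(np.hstack([cv2.resize(ims[0][230:330,380:480],(400,400)),cv2.resize(ims[1][80:180,320:420],(400,400))]),'c13.png')
E
```

```text
time: 44.15
position: [0.5486, -0.1597, 0.2019]
tool_rot: [-2.579, -1.738, -0.074]
ft_force: [0.5, 0.4, -0.6]
grip_width: 0.499
time: 44.9
position: [0.5959, -0.0429, 0.2084]
tool_rot: [-2.579, -1.737, -0.073]
ft_force: [0.2, 0.3, 0.4]
grip_width: 0.501
t 44.9 pos [ 0.5959 -0.0429  0.2084] yaw 67.93 units [ 0.081 -2.626  0.214] F [0.2 0.3 0.4] grip 43.6
top wheel 157 [ 0.5033 -0.2705] 0.0323 0.06913895068293541
top disc 293 [ 0.5021 -0.2707] 0.0298 0.07755653374532545
top collar 148 [ 0.503  -0.2715] 0.0169 0.11541589377006556
top tin [ 0.6914 -0.2554  0.0467] [ 0.6912 -0.2551  0.0471]
top oil [0.6957 0.2364 0.0901] [0.6957 0.2363 0.0899]
top spanner [ 0.5459 -0.0071  0.0072] [ 0.4995 -0.0008  0.0074]
scene wheel 202 [ 0.5033 -0.2745] 0.0325 0.06873934018279182
scene disc 342 [ 0.5047 -0.2751] 0.0295 0.07762160076702168
scene collar 169 [ 0.5022 -0.2754] 0.0177 0.11505615968926375
scene tin [ 0.6805 -0.2491  0.0466] [ 0.6799 -0.2487  0.0463]
scene oil [0.708  0.2283 0.0825] [0.708  0.2283 0.0825]
scene spanner [ 0.5484 -0.0103  0.0071] [ 0.5491 -0.0113  0.007 ]
```

View pics/c13.png

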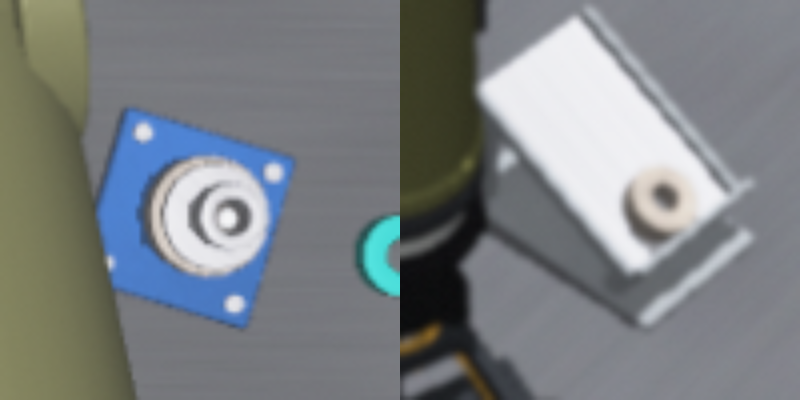

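The stack is complete: collar top at about 0.1153 against 0.116 nominal. The worn wheel is against the stop and the bystanders have not moved. The top-view spanner value is only the arm hiding it; the scene view agrees to 1 mm.

```bash
python3 -c "
from bench import job;print(job.close_job())"
```

```text
the job is handed in; nothing more can be done
None
```

I changed the wheel and handed the job in at about 45 s of the 109 s allowed; no verdict was reported. The worn wheel lies flat on the rack against the stop. The new wheel, the flange (disc down) and the collar are on the spindle in that order. Each was lowered until the force reading rose, then let go.

**Last checks:**

| Item | Measured top height | Nominal |
|---|---|---|
| New wheel | about 69 mm | 70 mm |
| Flange disc | 77.6 mm | 78 mm |
| Collar | 115.2 mm | 116 mm |

- **Centring:** the parts are centred on the spindle to about 1–2 mm. The scene fit of the flange disc was about 2.5 mm off, against the 6 mm limit.
- **Worn wheel:** it looked flat against the stop in both cameras. I judged this by eye; a numeric fit to confirm it came out muddled with the stop's own points.
- **Bystanders:** the tin, the oil bottle and the spanner stand within about 1 mm of where they started.

**What disagreed or went wrong:**
- The two cameras differ by about 4 mm in y, so I worked from differences between positions.
- The jaws read about 1–2 mm under nominal on the flange hub and the collar.
- Before picking the collar, I turned the wrist to its joint limit, which left the tool tilted by 3.3° about the jaw axis. The collar still seated normally.
- In the last top view the arm hid the spanner, so its final check rests on the scene camera alone.

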